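# Work the juicing cone off the citrus press for washing

### The job

The bar is closing: take the orange juicing cone off the citrus press and stand it upright on the floor of the steel wash tray, beside the shot glass and jigger that are already waiting there. The cone is a tight friction fit on its round shaft; pulled straight up it brings the whole press with it, so it only comes off cleanly when it is twisted to and fro while being pulled gently. Keep the press standing on the worktop where it is, and do not knock over the shot glass or the jigger.

Things in the scene. Friction and masses are not known exactly. Their poses are not given: they have to be found in the camera images.
- press: Citrus press, 1.8 to 2.3 kg, loose on rubber feet: round dark motor base 134 mm wide, steel juice bowl on top, 180 mm wide, rim 142 mm high; z up. Origin: centre of the underside, on the worktop. Its spout points along -x and ends 109 mm from the axis, 88 to 119 mm high. The feet keep it from turning while the cone is twisted under a light pull, under about 10 N.
- shaft_top (a point): Centre of the top of the press's fixed upright drive shaft: plain round steel, 14 mm across, 158 mm above the worktop. It stands in the middle of the bowl on a chimney 31 mm wide whose top is 140 mm above the worktop. At the start the cone covers it.
- cone: Orange plastic juicing cone with 12 ribs, about 0.09 kg. Origin: centre of its underside; x through a rib; z along its axis to the tip. 46 mm across and straight-sided up to 36 mm (12 flats, one square to x; 48 mm over their corners), then rounded to a tip at 75 mm. At the start its underside is 140 mm above the worktop. It turns either way without stops, against friction of 0.18 to 0.25 N m.
- cone_grip (a point): Point on the cone's axis 27 mm above its underside: height to grip its straight sides from above, clear of the bowl. The shaft enters 18 mm; sprung tongues grip it evenly until the cone has risen 14 mm. Straight pull: 26 to 36 N, more than the press weighs. While it turns, either way, it climbs easily: up to 2 mm per radian turned lifts nothing; start turning before pulling.
- tray: Steel wash tray, fixed, outside 260 mm (its x) by 180 mm (its y), rim 34 mm high, walls 4 mm, floor 4 mm thick. Origin: centre of its underside, on the worktop. The shot glass and the jigger stand in its +x half, the end away from the robot; the -x half is empty.
- tray_free (a point): Middle of the tray's empty half, on its inner floor, 60 mm from the tray's centre along its -x.
- shot_glass: Clear shot glass, 48 mm across, 58 mm high, standing in the tray. Origin: centre of its underside.
- jigger: Brass-coloured double jigger, 45 mm across, 91 mm high, standing in the tray. Origin: centre of its underside.

How it is judged:
On the way:
1. the cone is clear of the shaft, above the press, with the press standing on the worktop (z of cone in the frame of press above 0.164 m and height (world z) of press below 0.003 m and angle between press's own z axis and vertical below 0.04 rad), for 0.1 s.
At the end, for the whole second after the job is handed in: The cone stands upright (within 0.1 rad) and still on the floor of the wash tray; the press stands on the worktop within 40 mm of where it was; shot glass and jigger stand upright in the tray (x of cone in the frame of tray between -0.108 and 0.108 m and y of cone in the frame of tray between -0.068 and 0.068 m and z of cone in the frame of tray between 0.001 and 0.009 m and angle between cone's own z axis and vertical below 0.1 rad and linear speed of cone below 0.02 m/s and angle between press's own z axis and vertical below 0.04 rad and height (world z) of press below 0.003 m and distance of press from where it was at the start of the episode below 0.04 m and angle between each of shot_glass, jigger's own z axis and vertical below 0.2 rad); the robot touches nothing.
It fails at once if the press is lifted more than 5 mm off the worktop (height (world z) of press above 0.005 m).
It fails at once if the press is tipped by more than 0.1 rad (angle between press's own z axis and vertical above 0.1 rad).
It fails at once if the press is dragged more than 40 mm (distance of press from where it was at the start of the episode above 0.04 m).
It fails at once if the shot glass or the jigger is knocked over (angle between any of shot_glass, jigger's own z axis and vertical above 0.5 rad).
It also fails if it takes over 72 s, if anything falls off the work surface, if the arm or the gripper's body presses on something with over 40 N, if the wrist force passes 120 N, or if a joint passes its speed limit or range.

### The arm

A 7-joint arm with a two-finger parallel gripper is mounted at the origin on a cart in front of the work surface, level with it; the furniture and walls round the work are solid. World frame = base frame: x ahead of the robot, y to its left, z up, the work surface at z = 0. Lengths are in m, angles in rad, forces in N, time in s.
With the tool pointing down it reaches from about 0.375 to 0.925 m from the base axis. Payload 3.1 kg.
Tool frame: the origin (TCP) lies midway between the tips of the shut fingers; the grasp point (between the pads) lies 19 mm behind it; z points along the fingers, y is the line along which they close (so a half turn about z gives the same grasp; the last joint's range is limited). The gripper opens to 85 mm and grips with 20 to 120 N. Pads are 22 mm wide; open, the fingers measure 114 mm over their backs; the gripper's body (76 mm by 85 mm) begins 54 mm behind the grasp point. The pads swing forward as they close: fully open they stand 13 mm farther back than shut.
Start: joints at [-1.295, 0.383, 0.044, 1.598, -0.018, 1.161, -0.05], TCP at [0.237, 0.605, 0.231] pointing down, gripper open.
Joint ranges: [-2.61, 2.61], [-0.41, 2.15], [-1.48, 1.57], [0, 2.5], [-1.57, 4.71], [0.05, 1.97], [-2.85, 2.85]. Speed limits (rad/s): [2.79, 2.79, 3.14, 3.14, 3.14, 3.14, 3.14].

### API

Orientations are given as a 3x3 rotation matrix whose columns are the frame's x, y, z axes.
In Python, from workcell import ctrl gives the robot as it stands.
- The arm moves only by the tool send_rows, never from a script. Its argument "rows" is a list of rows, each a list of 7 numbers: the shift along the world's x, y, z in mm, then the turn, a rotation vector about the world's x, y, z in degrees, then the opening, from -1 (shut) to 1 (fully open). In form: [[tx, ty, tz, rx, ry, rz, fingers], ...]. A call has 1 to 10 rows; each row is the pose to reach, as a shift and turn from the pose commanded when the call began; what a row does not reach only later rows make up. A row lasts 1/8 s, in which the tool goes at most 62.5 mm and 10.7 degrees, less where a joint would pass 70% of its speed; a pose out of reach is approached as far as the arm can. A call with a gripper value outside its range is refused whole. The fingers move at their own pace and stop on an object; "newtons" is the grip in N (left out, the last holds). Time passes only in rows, so rows that repeat a pose let the fingers close. It gives the time, the measured TCP pose, the force, the opening and the grip force at its end, in the units of the state.
- ctrl.get_state(): the state, without advancing time (a new reading comes with each control period).
- ctrl.get_image(name): name is "scene" or "top" or "wrist"; returns a dict with "frame" (480x640x3 uint8, red, green, blue), "intrinsics" (3x3 intrinsics, pixels), "R" (3x3) and "t" (3): a world point X has camera coordinates R X + t. Camera axes: x right, y down, z forward; pixel columns grow to the right and rows downward; lengths in m; the calibration is good to about 2 mm. A picture is of the moment at which its call begins. There is no depth.
- ctrl.hand_in(): hands the job in; it is judged then, once.
Trained networks look in the newest picture that a camera, given by its name, has taken for a name from the list of things; names that differ only in an ending like _2 or _b are one class to them, and where a whole thing is asked for, a point or a joint stands for the part that bears it (a point fixed in the world has none). Each returns a list of dicts, best first, with "score" (0 to 1); they miss things now and then, are a little off and sometimes report something else, mostly with a low value. They report only what shows in the picture. A call takes as long as a camera call.
- ctrl.boxes_of(camera, label): "uv" ([column, row] in pixels, amid what is visible of it).
- ctrl.regions_of(camera, label): "region" (480x640 bool, what is visible of it) and "uv" ([column, row] in pixels, amid what is visible of it).
- ctrl.landmark_of(camera, label): "uv" ([column, row] in pixels: a listed point, or the origin of a listed thing).
The state is a dict: "t": time; "q": joint angles; "dq": joint speeds; "tau": joint torques, N m; "ee_pos": TCP position; "tcp_rot": TCP orientation; "ft_force": force on the tool from outside, world axes, zero at the start; "ft_torque": the same for the moment, N m; "finger_gap": finger opening in m; "finger_force": force on a finger pad.
Only numpy, scipy, OpenCV 4.12 (cv2) and the standard library are available. Lean on these libraries where they do the work, as an engineer would, in place of code of your own. Each camera call takes 0.05 s, during which the arm holds its last target. There are 200 camera calls.

## Working session

There is one attempt and no reset: what is moved stays moved. The work goes in short steps, Python scripts to look and compute and a tool call to move; the robot and the scene stay as the last step left them, time stands still between calls to the robot, and variables do not carry over. Pictures are saved under pics/ and viewed, at most 10 in all, crops included, and the job is handed in when it is done.

Besides the shell and the picture viewer there is one more tool, called in YAML: its name, and indented under it one key for each argument. send_rows: Moves the arm, as the interface text tells. Its arguments: {"type":"object","properties":{"rows":{"type":"array"},"newtons":{"type":"number"}},"required":["rows"]}

```bash
mkdir -p pics; cat > h.py <<'E'
import numpy as np, cv2
from workcell import ctrl
def cam(n):
    return ctrl.get_image(n)
def ray(im,uv):
    K,R,t=[np.array(im[k],float) for k in("intrinsics","R","t")]
    d=R.T@np.linalg.solve(K,[uv[0],uv[1],1.]); return -R.T@t,d
def atz(im,uv,z):
    o,d=ray(im,uv); return o+d*(z-o[2])/d[2]
def tri(a,b):
    A=[];y=[]
    for o,d in(a,b):
        d=d/np.linalg.norm(d);P=np.eye(3)-np.outer(d,d);A.append(P);y.append(P@o)
    x=np.linalg.lstsq(np.vstack(A),np.hstack(y),rcond=None)[0]
    return x,[np.linalg.norm(P@x-q) for P,q in zip(A,y)]
def save(im,f): cv2.imwrite("pics/"+f,im["frame"][:,:,::-1])
E
python3 - <<'E'
from h import *
np.set_printoptions(precision=4,suppress=True)
s=ctrl.get_state();print(s["ee_pos"],s["tcp_rot"],s["ft_force"])
H=dict(cone_grip=.167,cone=.14,press=0,tray=0,tray_free=.004,shot_glass=.004,jigger=.004)
I={}
for n in("scene","top"):
    I[n]=cam(n);save(I[n],n+"0.png")
    im=I[n];print(n,-np.array(im["R"]).T@im["t"])
    H2={}
    for l,z in H.items():
        r=ctrl.landmark_of(n,l)
        for k in r[:2]: print(n,l,round(k["score"],2),np.round(k["uv"],1),atz(im,k["uv"],z))
        if r: I[n,l]=r[0]["uv"]
for l in H:
    if("scene",l)in I and("top",l)in I: print(l,tri(ray(I["scene"],I["scene",l]),ray(I["top"],I["top",l])))
E
```

```text
[0.237  0.6042 0.2299] [[-0.931   0.3651 -0.0008]
 [ 0.3651  0.931  -0.0025]
 [-0.0002 -0.0027 -1.    ]] [ 0.8668 -0.7526  0.1601]
scene [ 0.1573 -0.4661  0.8141]
scene cone_grip 0.55 [270.4 156.2] [0.5063 0.3274 0.167 ]
scene cone_grip 0.31 [346.9 350.8] [ 0.3869 -0.1883  0.167 ]
scene cone 0.89 [271.5 162.9] [0.5114 0.3353 0.14  ]
scene press 0.86 [276.  208.7] [0.5089 0.3219 0.    ]
scene press 0.19 [273.4 161.3] [ 0.5932  0.5058 -0.    ]
scene tray 0.61 [369.6 340.3] [ 0.4993 -0.1198  0.    ]
scene tray_free 0.58 [347.2 350.1] [ 0.4461 -0.1173  0.004 ]
scene jigger 0.7 [418.  344.4] [ 0.5772 -0.1778  0.004 ]
top [0.3419 0.1236 1.0275]
top cone_grip 0.98 [216.2 230. ] [0.5138 0.3261 0.167 ]
top cone 0.66 [218.8 239.1] [0.5011 0.3263 0.14  ]
top press 0.76 [231.9 247.9] [0.5065 0.3274 0.    ]
top tray 0.76 [427.9 257.9] [ 0.4916 -0.1163  0.    ]
top tray_free 0.69 [216.8 234. ] [0.5372 0.3626 0.004 ]
top tray_free 0.33 [217.3 237. ] [0.5303 0.361  0.004 ]
top shot_glass 0.6 [413.8 213.1] [ 0.5939 -0.0856  0.004 ]
top jigger 0.68 [453.5 224.3] [ 0.5693 -0.1755  0.004 ]
cone_grip (array([0.5104, 0.3274, 0.1664]), [np.float64(0.003734867063416189), np.float64(0.00373486706341553)])
cone (array([0.5022, 0.3227, 0.1513]), [np.float64(0.0033134192364871907), np.float64(0.0033134192364874943)])
press (array([ 0.5093,  0.3279, -0.0056]), [np.float64(0.0020522353371398567), np.float64(0.002052235337139176)])
tray (array([ 0.4956, -0.1182, -0.0009]), [np.float64(0.00412680997435368), np.float64(0.004126809974353604)])
tray_free (array([ 0.9438,  0.6712, -1.6483]), [np.float64(0.11967675797847636), np.float64(0.11967675797847617)])
jigger (array([ 0.5727, -0.177 ,  0.005 ]), [np.float64(0.0038642312601625114), np.float64(0.003864231260162655)])
```

View pics/top0.png

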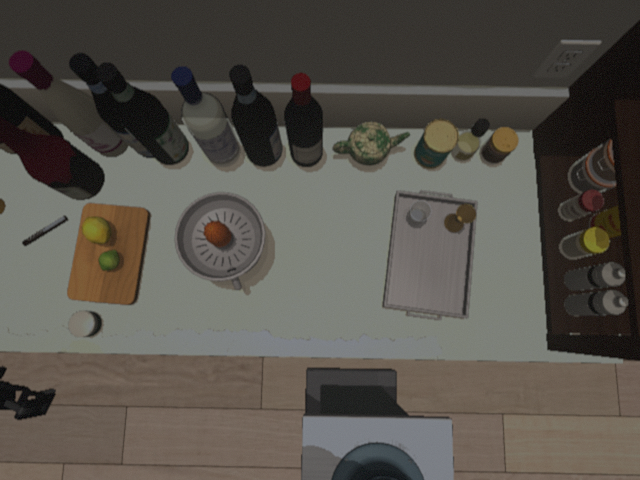

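View pics/scene0.png

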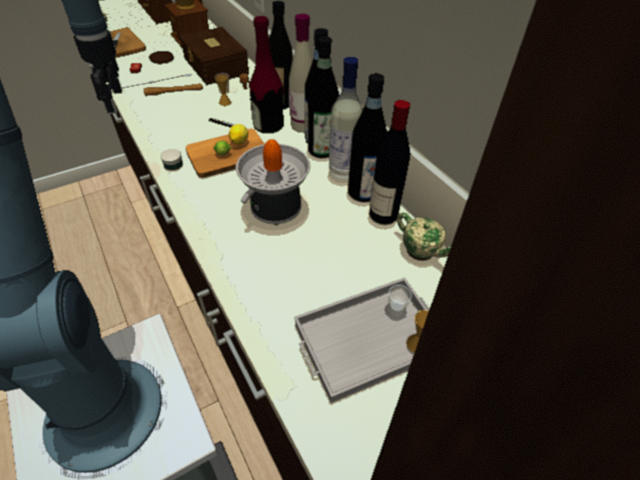

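The top view shows the press at (220,236), the tray at (432,255), the glass at (418,212) and the jigger at (460,217). In the scene view the cone is at (272,155). Both views agree on the cone axis at about (0.509, 0.327), so I'm moving above it.

send_rows:
  rows:
    - [0,0,40,0,0,0,1]
    - [30,-30,70,0,0,0,1]
    - [65,-65,80,0,0,0,1]
    - [100,-100,80,0,0,0,1]
    - [135,-140,80,0,0,0,1]
    - [170,-175,80,0,0,0,1]
    - [205,-210,80,0,0,0,1]
    - [240,-245,80,0,0,0,1]
    - [272,-277,80,0,0,0,1]
    - [272,-277,80,0,0,0,1]
  newtons: 40

```text
t: 2.05
ee_pos: [0.5134, 0.3223, 0.3116]
tcp_rot: [[-0.927, 0.375, 0.002], [0.375, 0.927, -0.002], [-0.003, -0.001, -1.0]]
ft_force: [-0.1, -0.1, -0.4]
finger_gap: 0.0855
finger_force: 0.0
```

```bash
python3 - <<'E'
from h import *
np.set_printoptions(precision=4,suppress=True)
s=ctrl.get_state();print(s["t"],s["ee_pos"],s["tcp_rot"],s["q"])
for n in("wrist","top"):
    im=cam(n);save(im,n+"1.png")
    print(n,-np.array(im["R"]).T@im["t"],np.array(im["R"]))
    for l,z in dict(cone_grip=.167,cone=.14,press=0).items():
        for k in ctrl.landmark_of(n,l)[:2]: print(n,l,round(k["score"],2),np.round(k["uv"],1),atz(im,k["uv"],z))
E
```

```text
2.05 [0.5134 0.3223 0.3116] [[-0.9272  0.3746  0.0024]
 [ 0.3746  0.9272 -0.0023]
 [-0.0031 -0.0012 -1.    ]] [-0.8511  0.2433  0.2639  1.6233 -0.0622  1.283   0.6099]
wrist [0.4406 0.3522 0.4533] [[ 0.3749  0.9271 -0.0024]
 [ 0.8822 -0.3559  0.3083]
 [ 0.2849 -0.1177 -0.9513]]
wrist cone_grip 0.57 [321. 209.] [0.5089 0.3251 0.167 ]
wrist cone 0.65 [321.3 200.4] [0.5092 0.3252 0.14  ]
wrist press 0.91 [320.5 171.9] [0.5105 0.3241 0.    ]
top [0.3419 0.1236 1.0275] [[ 0.0183 -0.9998 -0.002 ]
 [-0.9837 -0.0177 -0.1787]
 [ 0.1786  0.0053 -0.9839]]
top cone_grip 0.58 [215.9 231.6] [0.5107 0.3265 0.167 ]
top cone 0.88 [218.3 238.5] [0.5023 0.3274 0.14  ]
top press 0.63 [233.6 244.4] [0.5146 0.324  0.    ]
```

View pics/wrist1.png

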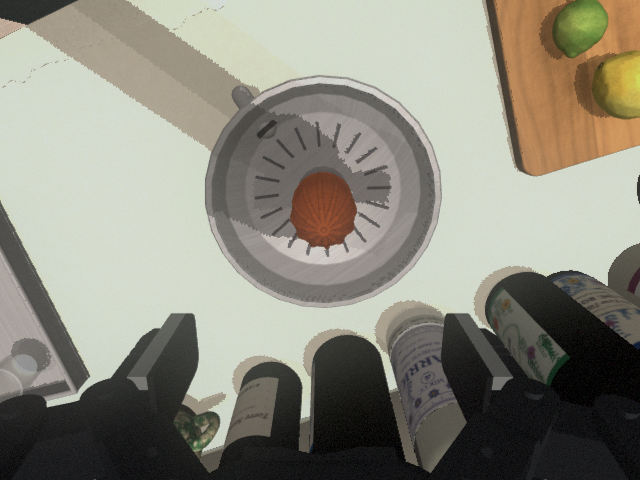

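The wrist view shows the cone centred at about (322,208), with its tip near (322,232). The bowl rim runs from column 206 to 441 and row 76 to 307. I'll check the centre against the rim.

```bash
python3 - <<'E'
from h import *
from scipy.optimize import least_squares
np.set_printoptions(precision=4,suppress=True)
im=cam("wrist")
K,R,t=[np.array(im[k],float) for k in("intrinsics","R","t")]
a=np.linspace(0,2*np.pi,400)
def ext(c):
    P=np.c_[c[0]+.09*np.cos(a),c[1]+.09*np.sin(a),0*a+.142]@R.T+t; p=P@K.T; p=p[:,:2]/p[:,2:]
    return np.r_[p.min(0),p.max(0)]
r=least_squares(lambda c:ext(c)-[206,76,441,307],[.51,.326]);print(r.x,r.fun)
print("tip",atz(im,[322,232],.215))
reg=ctrl.regions_of("wrist","cone")[0]["region"]
v,u=np.nonzero(reg);print(u.min(),u.max(),v.min(),v.max(),u.mean(),v.mean())
def cone(c):
    P=[]
    for z in np.linspace(0,.075,16):
        rr=.0235 if z<.036 else .0235*np.sqrt(max(0,1-((z-.036)/.039)**2))
        P.append(np.c_[c[0]+rr*np.cos(a),c[1]+rr*np.sin(a),0*a+.14+z])
    p=(np.vstack(P)@R.T+t)@K.T;p=(p[:,:2]/p[:,2:])
    m=np.zeros((480,640),np.uint8);cv2.fillConvexPoly(m,cv2.convexHull(p.astype(np.int32)),1)
    return m.astype(bool)
best=max((( (cone((x,y))&reg).sum()/(cone((x,y))|reg).sum()),x,y) for x in np.arange(.5,.522,.001) for y in np.arange(.316,.336,.001))
print(best)
E
```

```text
[0.5049 0.334 ] [-2.5317 -1.5336  2.5272  2.6981]
tip [0.5051 0.3324 0.215 ]
284 348 184 259 315.94303310238644 220.90069284064666
(np.float64(0.8302087771623349), np.float64(0.51), np.float64(0.327))
```

send_rows:
  rows:
    - [0,0,-25,0,0,0,1]
    - [0,0,-50,0,0,0,1]
    - [0,0,-71,0,0,0,1]
    - [0,0,-71,0,0,0,1]
    - [0,0,-71,0,0,0,1]

```text
t: 3.18
ee_pos: [0.5098, 0.3286, 0.2412]
tcp_rot: [[-0.931, 0.365, 0.001], [0.365, 0.931, 0.001], [-0.001, 0.001, -1.0]]
ft_force: [-0.1, -1.1, 0.5]
finger_gap: 0.0852
finger_force: 0.0
```

```bash
cat > fit.py <<'E'
from h import *
np.set_printoptions(precision=4,suppress=True)
im=cam("wrist");save(im,"wrist2.png");s=ctrl.get_state();print(s["t"],s["ee_pos"],s["tcp_rot"],s["ft_force"])
K,R,t=[np.array(im[k],float) for k in("intrinsics","R","t")]
a=np.linspace(0,2*np.pi,200)
hsv=cv2.cvtColor(im["frame"],cv2.COLOR_RGB2HSV);col=(hsv[...,0]<18)&(hsv[...,1]>150)&(hsv[...,2]>40)
n,lab,st,ce=cv2.connectedComponentsWithStats(col.astype(np.uint8))
reg1=lab==1+np.argmax(st[1:,4])
reg2=ctrl.regions_of("wrist","cone")[0]["region"]
def cone(c):
    P=[]
    for z in np.linspace(0,.075,16):
        rr=.0235 if z<.036 else .0235*np.sqrt(max(0,1-((z-.036)/.039)**2))
        P.append(np.c_[c[0]+rr*np.cos(a),c[1]+rr*np.sin(a),0*a+.14+z])
    p=(np.vstack(P)@R.T+t)@K.T;p=(p[:,:2]/p[:,2:])
    m=np.zeros((480,640),np.uint8);cv2.fillConvexPoly(m,cv2.convexHull(p.round().astype(np.int32)),1)
    return m.astype(bool)
for reg in(reg1,reg2):
    v,u=np.nonzero(reg);print(u.min(),u.max(),v.min(),v.max())
    print(max((( (cone((x,y))&reg).sum()/(cone((x,y))|reg).sum()),x,y) for x in np.arange(.5,.522,.001) for y in np.arange(.316,.338,.001)))
for l,z in dict(cone_grip=.167,cone=.14).items():
    for k in ctrl.landmark_of("wrist",l)[:1]: print(l,atz(im,k["uv"],z))
E
python3 fit.py
```

```text
3.225 [0.5101 0.3287 0.2417] [[-0.931   0.365   0.0019]
 [ 0.365   0.931   0.0015]
 [-0.0012  0.002  -1.    ]] [ 0.141  -0.1374  0.9923]
274 357 202 306
(np.float64(0.755819534437245), np.float64(0.508), np.float64(0.329))
272 358 202 308
(np.float64(0.8452879894623399), np.float64(0.509), np.float64(0.327))
cone_grip [0.5092 0.3262 0.167 ]
cone [0.5079 0.3269 0.14  ]
```

View pics/wrist2.png

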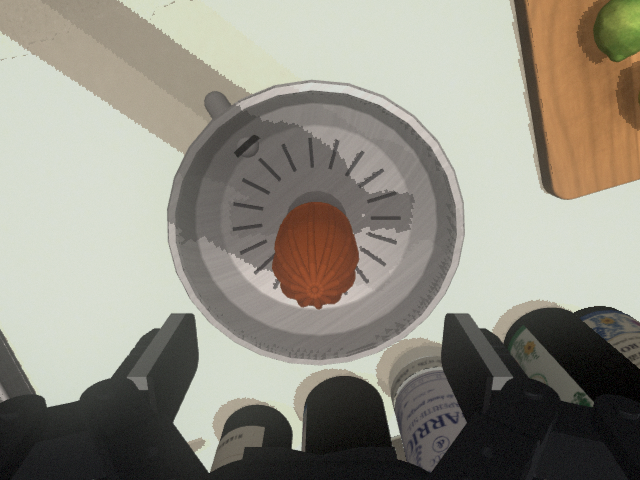

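The cone sits at columns 274–357, about 2 mm towards −y of the finger midline at column 320. That matches (0.509, 0.327). I'll shift by that amount, descend and close.

send_rows:
  rows:
    - [-1,-1.5,-25,0,0,0,1]
    - [-1,-1.5,-50,0,0,0,1]
    - [-1,-1.5,-75,0,0,0,1]
    - [-1,-1.5,-94,0,0,0,1]
    - [-1,-1.5,-94,0,0,0,1]
    - [-1,-1.5,-94,0,0,0,0.3]
    - [-1,-1.5,-94,0,0,0,0.15]
    - [-1,-1.5,-94,0,0,0,0.1]
    - [-1,-1.5,-94,0,0,0,0.05]
  newtons: 25

```text
t: 4.5
ee_pos: [0.509, 0.3266, 0.1476]
tcp_rot: [[-0.931, 0.365, 0.001], [0.365, 0.931, 0.001], [-0.001, 0.001, -1.0]]
ft_force: [-1.4, -1.9, 5.0]
finger_gap: 0.0459
finger_force: 25.9
```

```bash
python3 - <<'E'
from h import *
np.set_printoptions(precision=4,suppress=True)
im=cam("wrist");save(im,"wrist3.png");s=ctrl.get_state()
for k in("t","ee_pos","ft_force","ft_torque","finger_gap","finger_force","q"):print(k,s[k])
E
```

```text
t 4.55
ee_pos [0.509  0.3266 0.1475]
ft_force [-1.071  -1.5564  6.3449]
ft_torque [-0.3996  0.2619  0.0308]
finger_gap 0.045947754966329565
finger_force 25.984047884121537
q [-0.8334  0.3888  0.2377  1.7942 -0.1083  0.97    0.6452]
```

View pics/wrist3.png

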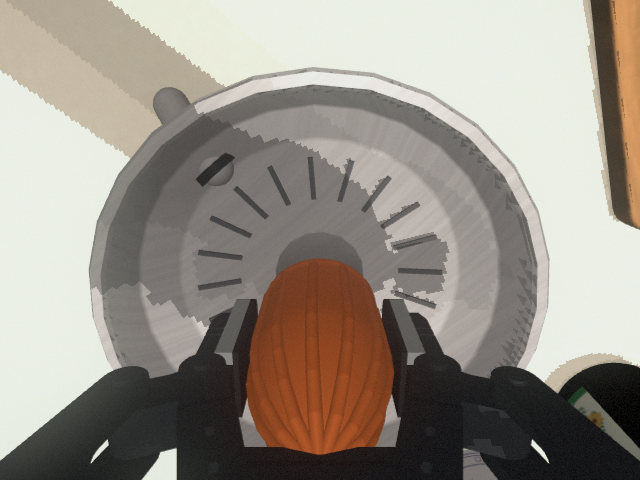

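The pads are seated on two flats: the gap is 45.9 mm and the cone is centred between the fingers. Next I'll twist, starting the turn before the pull.

send_rows:
  rows:
    - [0,0,0,0,0,0,-0.2]
    - [0,0,0,0,0,8,-0.2]
    - [0,0,0,0,0,18,-0.2]
    - [0,0,0.2,0,0,28,-0.2]
    - [0,0,0.5,0,0,38,-0.2]
    - [0,0,0.8,0,0,48,-0.2]
    - [0,0,1.1,0,0,58,-0.2]
    - [0,0,1.4,0,0,68,-0.2]
    - [0,0,1.7,0,0,78,-0.2]
    - [0,0,1.7,0,0,85,-0.2]
  newtons: 45

```text
t: 5.8
ee_pos: [0.5091, 0.3254, 0.1478]
tcp_rot: [[-0.443, -0.897, 0.001], [-0.897, 0.443, -0.001], [0.001, -0.001, -1.0]]
ft_force: [1.0, -1.3, -0.1]
finger_gap: 0.0455
finger_force: 46.1
```

```bash
python3 - <<'E'
from h import *
np.set_printoptions(precision=4,suppress=True)
s=ctrl.get_state()
for k in("t","ee_pos","ft_force","ft_torque","finger_gap","finger_force","q"):print(k,s[k])
im=cam("wrist")
for n,l,z in (("wrist","press",0),("wrist","cone",.1415)):
    for k in ctrl.landmark_of(n,l)[:1]: print(l,atz(im,k["uv"],z),k)
E
```

```text
t 5.8
ee_pos [0.5091 0.3254 0.1478]
ft_force [ 1.0245 -1.2724 -0.1471]
ft_torque [-0.2561 -0.125  -0.1905]
finger_gap 0.04547460518864743
finger_force 46.118516763090156
q [-0.6104  0.3842 -0.0332  1.783   0.0164  0.9746  2.0323]
press [0.5107 0.3268 0.    ] {'uv': [318.4, 218.6], 'score': 0.97}
cone [0.5088 0.3249 0.1415] {'uv': [319.5, 308.9], 'score': 0.75}
```

send_rows:
  rows:
    - [0,0,0,0,0,-8,-0.2]
    - [0,0,0.1,0,0,-18,-0.2]
    - [0,0,0.4,0,0,-28,-0.2]
    - [0,0,0.7,0,0,-38,-0.2]
    - [0,0,1.0,0,0,-48,-0.2]
    - [0,0,1.3,0,0,-58,-0.2]
    - [0,0,1.6,0,0,-68,-0.2]
    - [0,0,1.9,0,0,-78,-0.2]
    - [0,0,2.2,0,0,-88,-0.2]
    - [0,0,2.5,0,0,-98,-0.2]

```text
t: 7.2
ee_pos: [0.5081, 0.3272, 0.149]
tcp_rot: [[-0.822, 0.57, 0.001], [0.57, 0.822, -0.0], [-0.001, 0.0, -1.0]]
ft_force: [2.8, 0.8, -5.4]
finger_gap: 0.0452
finger_force: 47.0
```

send_rows:
  rows:
    - [0,0,0.3,0,0,-10,-0.2]
    - [0,0,0.6,0,0,-20,-0.2]
    - [0,0,0.9,0,0,-30,-0.2]
    - [0,0,1.2,0,0,-40,-0.2]
    - [0,0,1.5,0,0,-50,-0.2]
    - [0,0,1.8,0,0,-60,-0.2]
    - [0,0,2.1,0,0,-70,-0.2]
    - [0,0,2.1,0,0,-75,-0.2]

```text
t: 8.2
ee_pos: [0.5088, 0.3274, 0.1513]
tcp_rot: [[0.336, 0.942, 0.003], [0.942, -0.336, 0.0], [0.001, 0.003, -1.0]]
ft_force: [3.8, -0.3, -6.1]
finger_gap: 0.0455
finger_force: 47.1
```

```bash
cat > st.py <<'E'
from h import *
np.set_printoptions(precision=4,suppress=True)
s=ctrl.get_state()
for k in("t","ee_pos","ft_force","ft_torque","finger_gap","finger_force","q"):print(k,s[k])
im=cam("wrist")
for n,l,z in (("wrist","press",0),("wrist","cone",s["ee_pos"][2]-.0075)):
    for k in ctrl.landmark_of(n,l)[:1]: print(l,atz(im,k["uv"],z),k)
E
python3 st.py
```

```text
t 8.2
ee_pos [0.5088 0.3274 0.1513]
ft_force [ 3.7654 -0.2554 -6.1216]
ft_torque [ 0.104  -0.8347  0.1203]
finger_gap 0.045475557151906335
finger_force 47.09008241276024
q [-1.0705  0.4175  0.5323  1.8031 -0.2477  0.9854 -0.7807]
press [0.5099 0.3275 0.    ] {'uv': [320.3, 213.8], 'score': 0.58}
cone [0.5082 0.3265 0.1438] {'uv': [318.7, 311.5], 'score': 0.82}
```

send_rows:
  rows:
    - [0,0,0,0,0,8,-0.2]
    - [0,0,0,0,0,18,-0.2]
    - [0,0,0.25,0,0,28,-0.2]
    - [0,0,0.5,0,0,38,-0.2]
    - [0,0,0.75,0,0,48,-0.2]
    - [0,0,1.0,0,0,58,-0.2]
    - [0,0,1.3,0,0,68,-0.2]
    - [0,0,1.6,0,0,78,-0.2]
    - [0,0,1.9,0,0,88,-0.2]
    - [0,0,2.2,0,0,98,-0.2]

```text
t: 9.6
ee_pos: [0.5079, 0.3259, 0.1539]
tcp_rot: [[-0.981, 0.193, -0.001], [0.193, 0.981, -0.001], [0.001, -0.001, -1.0]]
ft_force: [1.2, 1.4, -4.5]
finger_gap: 0.0453
finger_force: 47.3
```

send_rows:
  rows:
    - [0,0,0.3,0,0,10,-0.2]
    - [0,0,0.6,0,0,20,-0.2]
    - [0,0,0.9,0,0,30,-0.2]
    - [0,0,1.2,0,0,40,-0.2]
    - [0,0,1.5,0,0,50,-0.2]
    - [0,0,1.8,0,0,60,-0.2]
    - [0,0,1.8,0,0,65,-0.2]

```text
t: 10.48
ee_pos: [0.5085, 0.3247, 0.1558]
tcp_rot: [[-0.592, -0.806, -0.001], [-0.806, 0.592, -0.003], [0.002, -0.001, -1.0]]
ft_force: [2.7, -2.1, -4.7]
finger_gap: 0.0455
finger_force: 47.5
```

```bash
python3 st.py
```

```text
t 10.475
ee_pos [0.5085 0.3247 0.1558]
ft_force [ 2.7117 -2.1337 -4.659 ]
ft_torque [-0.295  -0.6005 -0.121 ]
finger_gap 0.04546775633762097
finger_force 47.45885452721268
q [-0.6376  0.3738  0.      1.7792  0.0018  0.9908  1.8699]
press [0.5128 0.3266 0.    ] {'uv': [316.3, 218.9], 'score': 0.74}
cone [0.5079 0.3252 0.1483] {'uv': [321.2, 309.1], 'score': 0.93}
```

send_rows:
  rows:
    - [0,0,0,0,0,-8,-0.2]
    - [0,0,0,0,0,-18,-0.2]
    - [0,0,0.3,0,0,-28,-0.2]
    - [0,0,0.6,0,0,-38,-0.2]
    - [0,0,0.9,0,0,-48,-0.2]
    - [0,0,1.2,0,0,-58,-0.2]
    - [0,0,1.5,0,0,-68,-0.2]
    - [0,0,1.8,0,0,-78,-0.2]
    - [0,0,2.1,0,0,-88,-0.2]
    - [0,0,2.4,0,0,-98,-0.2]

```text
t: 11.88
ee_pos: [0.5077, 0.3276, 0.1587]
tcp_rot: [[-0.71, 0.704, -0.0], [0.704, 0.71, 0.001], [0.001, 0.001, -1.0]]
ft_force: [3.0, 0.9, -7.3]
finger_gap: 0.0456
finger_force: 47.8
```

send_rows:
  rows:
    - [0,0,0.3,0,0,-10,-0.2]
    - [0,0,0.6,0,0,-20,-0.2]
    - [0,0,0.9,0,0,-30,-0.2]
    - [0,0,1.2,0,0,-40,-0.2]
    - [0,0,1.5,0,0,-50,-0.2]
    - [0,0,1.8,0,0,-60,-0.2]
    - [0,0,1.8,0,0,-65,-0.2]

```text
t: 12.75
ee_pos: [0.5092, 0.3282, 0.1621]
tcp_rot: [[0.336, 0.942, 0.003], [0.942, -0.336, 0.003], [0.003, 0.002, -1.0]]
ft_force: [2.3, 0.7, -0.9]
finger_gap: 0.0451
finger_force: 48.6
```

send_rows:
  rows:
    - [0,0,0,0,0,8,-0.2]
    - [0,0,0,0,0,18,-0.2]
    - [0,0,0.3,0,0,28,-0.2]
    - [0,0,0.6,0,0,38,-0.2]
    - [0,0,0.9,0,0,48,-0.2]
    - [0,0,1.2,0,0,58,-0.2]
    - [0,0,1.5,0,0,68,-0.2]
    - [0,0,1.8,0,0,78,-0.2]
    - [0,0,2.1,0,0,88,-0.2]
    - [0,0,2.1,0,0,98,-0.2]

```text
t: 14.0
ee_pos: [0.5075, 0.3272, 0.1635]
tcp_rot: [[-0.981, 0.193, -0.001], [0.193, 0.981, 0.0], [0.001, 0.0, -1.0]]
ft_force: [1.3, -0.5, -1.2]
finger_gap: 0.045
finger_force: 48.6
```

```bash
python3 st.py
```

```text
t 14.0
ee_pos [0.5075 0.3272 0.1635]
ft_force [ 1.253  -0.5449 -1.2101]
ft_torque [-0.2421 -0.0505 -0.016 ]
finger_gap 0.04502659568308748
finger_force 48.60945670399815
q [-0.8028  0.3676  0.1976  1.7814 -0.0852  1.0016  0.8047]
press [0.5126 0.325  0.    ] {'uv': [317.8, 217.6], 'score': 0.96}
cone [0.5068 0.328  0.156 ] {'uv': [320.7, 307.1], 'score': 0.92}
```

send_rows:
  rows:
    - [0,0,1,0,0,0,-0.2]
    - [0,0,3,0,0,0,-0.2]
    - [0,0,6,0,0,0,-0.2]
    - [0,0,10,0,0,0,-0.2]
    - [0,0,15,0,0,0,-0.2]
    - [0,0,20,0,0,0,-0.2]
    - [0,0,30,0,0,0,-0.2]
    - [0,0,40,0,0,0,-0.2]
    - [0,0,50,0,0,0,-0.2]
    - [0,0,50,0,0,0,-0.2]

```text
t: 15.4
ee_pos: [0.5092, 0.3272, 0.2144]
tcp_rot: [[-0.98, 0.198, 0.002], [0.198, 0.98, 0.002], [-0.002, 0.002, -1.0]]
ft_force: [0.4, -0.3, -0.7]
finger_gap: 0.0454
finger_force: 48.6
```

```bash
python3 st.py; python3 - <<'E'
from h import *
for n in("scene","top"):
    im=cam(n); 
    if n=="scene": save(im,"scene4.png")
    for l,z in dict(press=0,cone=.2,tray=0,tray_free=.004,shot_glass=.004,jigger=.004).items():
        for k in ctrl.landmark_of(n,l)[:1]: print(n,l,round(k["score"],2),atz(im,k["uv"],z).round(4))
    if n=="top":
        print([atz(im,p,.034)[:2].round(3) for p in((397,192),(477,200),(466,317),(386,308))])
E
```

```text
t 15.4
ee_pos [0.5092 0.3272 0.2144]
ft_force [ 0.3653 -0.3314 -0.7372]
ft_torque [-0.0361  0.0011 -0.0089]
finger_gap 0.04536543866097081
finger_force 48.6186179285869
q [-0.8099  0.3144  0.206   1.7372 -0.0714  1.0945  0.7904]
press [0.5094 0.3267 0.    ] {'uv': [318.5, 195.3], 'score': 0.7}
cone [0.4909 0.3303 0.2069] {'uv': [317.7, 264.9], 'score': 0.67}
scene press 0.74 [0.5125 0.3186 0.    ]
scene cone 0.75 [0.5076 0.3288 0.2   ]
scene tray 0.9 [ 0.5055 -0.1215  0.    ]
scene tray_free 0.72 [ 0.4459 -0.1218  0.004 ]
scene shot_glass 0.95 [ 0.5865 -0.0812  0.004 ]
scene jigger 0.87 [ 0.5843 -0.1745  0.004 ]
top press 0.72 [0.5012 0.3269 0.    ]
top tray 0.96 [ 0.4998 -0.1185  0.    ]
top tray_free 0.82 [ 0.4388 -0.1034  0.004 ]
top shot_glass 0.97 [ 0.5905 -0.0903  0.004 ]
top jigger 0.85 [ 0.5705 -0.1734  0.004 ]
[array([ 0.634, -0.043]), array([ 0.619, -0.221]), array([ 0.361, -0.187]), array([ 0.377, -0.016])]
```

View pics/scene4.png

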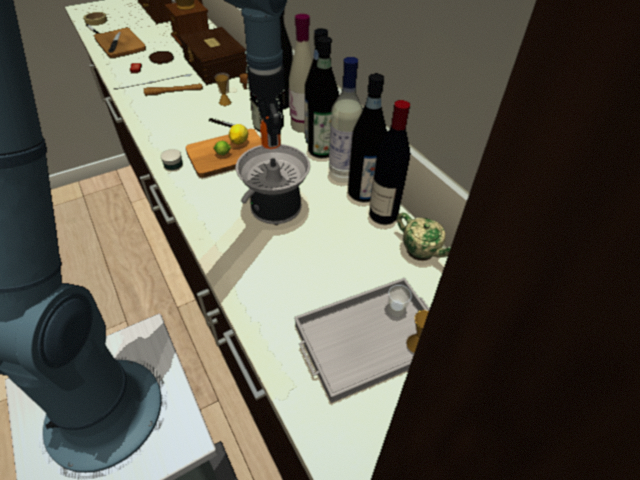

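The cone is off, with the gripper holding it above the bowl at (270,130). The shaft is bare and the press still stands at (275,195). Now I'll carry the cone to the tray's free half at (0.440, −0.108).

send_rows:
  rows:
    - [-3,-20,10,0,0,0,-0.2]
    - [-10,-60,10,0,0,0,-0.2]
    - [-18,-110,10,0,0,0,-0.2]
    - [-26,-160,10,0,0,0,-0.2]
    - [-34,-210,10,0,0,0,-0.2]
    - [-42,-260,10,0,0,0,-0.2]
    - [-50,-310,10,0,0,0,-0.2]
    - [-58,-360,10,0,0,0,-0.2]
    - [-65,-405,5,0,0,0,-0.2]
    - [-69,-435,0,0,0,0,-0.2]

```text
t: 17.5
ee_pos: [0.4378, -0.1121, 0.2136]
tcp_rot: [[-0.979, 0.203, 0.001], [0.203, 0.979, 0.001], [-0.001, 0.001, -1.0]]
ft_force: [0.3, -0.5, -1.5]
finger_gap: 0.0454
finger_force: 48.6
```

send_rows:
  rows:
    - [0,0,-20,0,0,0,-0.2]
    - [0,0,-50,0,0,0,-0.2]
    - [0,0,-80,0,0,0,-0.2]
    - [0,0,-110,0,0,0,-0.2]
    - [0,0,-130,0,0,0,-0.2]
    - [0,0,-130,0,0,0,-0.2]
    - [0,0,-130,0,0,0,-0.2]
    - [0,0,-130,0,0,0,-0.2]

```text
t: 18.5
ee_pos: [0.4404, -0.1087, 0.0842]
tcp_rot: [[-0.98, 0.198, 0.003], [0.198, 0.98, 0.0], [-0.003, 0.001, -1.0]]
ft_force: [0.7, 0.1, -0.9]
finger_gap: 0.0452
finger_force: 48.6
```

```bash
python3 - <<'E'
from h import *
s=ctrl.get_state()
for k in("t","ee_pos","tcp_rot","ft_force","finger_gap","q"):print(k,np.round(s[k],4))
for n in("wrist","top"):
    im=cam(n); save(im,n+"5.png")
    for l,z in dict(cone=.075,tray=0,tray_free=.004).items():
        for k in ctrl.landmark_of(n,l)[:1]: print(n,l,round(k["score"],2),k["uv"],atz(im,k["uv"],z).round(4))
E
```

```text
t 18.5
ee_pos [ 0.4404 -0.1087  0.0842]
tcp_rot [[-9.802e-01  1.982e-01  2.800e-03]
 [ 1.982e-01  9.802e-01  3.000e-04]
 [-2.700e-03  8.000e-04 -1.000e+00]]
ft_force [ 0.6809  0.0597 -0.9317]
finger_gap 0.0452
q [-0.3299  0.239   0.528   2.1973 -0.1785  0.7422  1.6888]
wrist cone 0.95 [318.0, 309.6] [ 0.4415 -0.1094  0.075 ]
wrist tray_free 0.91 [318.9, 248.4] [ 0.4412 -0.1091  0.004 ]
top cone 0.42 [433.2, 278.5] [ 0.4377 -0.1087  0.075 ]
top tray 0.75 [429.0, 256.3] [ 0.4953 -0.1188  0.    ]
top tray_free 0.57 [426.0, 277.8] [ 0.4461 -0.11    0.004 ]
```

View pics/wrist5.png

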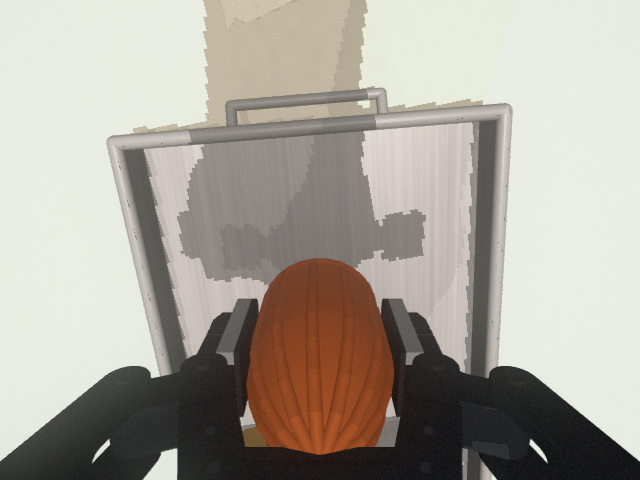

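The wrist view shows the cone upright between the pads, at (320,310) and over the free half of the tray. Next I'll lower it slowly to contact.

send_rows:
  rows:
    - [0,0,-20,0,0,0,-0.2]
    - [0,0,-45,0,0,0,-0.2]
    - [0,0,-62,0,0,0,-0.2]
    - [0,0,-67,0,0,0,-0.2]
    - [0,0,-69,0,0,0,-0.2]
    - [0,0,-70,0,0,0,-0.2]
    - [0,0,-71,0,0,0,-0.2]
    - [0,0,-71,0,0,0,-0.2]

```text
t: 19.9
ee_pos: [0.4396, -0.1084, 0.0122]
tcp_rot: [[-0.98, 0.198, 0.001], [0.198, 0.98, 0.0], [-0.001, 0.0, -1.0]]
ft_force: [0.1, 0.2, 0.3]
finger_gap: 0.0455
finger_force: 48.6
```

send_rows:
  rows:
    - [0,0,-0.5,0,0,0,-0.2]
    - [0,0,-1,0,0,0,-0.2]
    - [0,0,-1.5,0,0,0,-0.2]
    - [0,0,-1.5,0,0,0,-0.2]

```text
t: 20.4
ee_pos: [0.4396, -0.1083, 0.0116]
tcp_rot: [[-0.98, 0.198, -0.0], [0.198, 0.98, 0.001], [0.0, 0.001, -1.0]]
ft_force: [-3.2, 1.3, 11.6]
finger_gap: 0.0452
finger_force: 50.0
```

Contact: 11.6 N at z = 0.0116, as expected. I'll ease up, release slowly and retreat.

send_rows:
  rows:
    - [0,0,0.5,0,0,0,-0.2]
    - [0,0,0.5,0,0,0,0.1]
    - [0,0,0.5,0,0,0,0.2]
    - [0,0,0.5,0,0,0,0.4]
    - [0,0,0.5,0,0,0,0.6]
    - [0,0,0.5,0,0,0,0.8]
    - [0,0,0.5,0,0,0,0.8]
  newtons: 20

```text
t: 21.28
ee_pos: [0.4393, -0.1084, 0.0108]
tcp_rot: [[-0.98, 0.198, -0.0], [0.198, 0.98, -0.0], [0.0, -0.0, -1.0]]
ft_force: [-0.9, -0.4, -0.4]
finger_gap: 0.077
finger_force: 0.0
```

send_rows:
  rows:
    - [0,0,10,0,0,0,0.8]
    - [0,0,30,0,0,0,0.8]
    - [0,0,60,0,0,0,0.8]
    - [0,0,100,0,0,0,0.8]
    - [0,0,140,0,0,0,0.8]
    - [0,0,170,0,0,0,0.8]
    - [0,0,170,0,0,0,0.8]
    - [0,0,170,0,0,0,0.8]

```text
t: 22.28
ee_pos: [0.4387, -0.1082, 0.1806]
tcp_rot: [[-0.98, 0.198, -0.001], [0.198, 0.98, 0.0], [0.001, 0.0, -1.0]]
ft_force: [0.3, -0.1, 0.2]
finger_gap: 0.0768
finger_force: 0.0
```

```bash
python3 - <<'E'
from h import *
s=ctrl.get_state()
for k in("t","ee_pos","ft_force","finger_gap"):print(k,np.round(s[k],4))
im=cam("wrist"); save(im,"wrist6.png")
for l,z in dict(cone=.004,tray_free=.004,shot_glass=.004,jigger=.004).items():
    for k in ctrl.landmark_of("wrist",l)[:1]: print(l,round(k["score"],2),k["uv"],atz(im,k["uv"],z).round(4))
im=cam("top")
for k in ctrl.landmark_of("top","press")[:1]: print(k,atz(im,k["uv"],0))
E
```

```text
t 22.275
ee_pos [ 0.4387 -0.1082  0.1806]
ft_force [ 0.2961 -0.1366  0.2193]
finger_gap 0.0768
cone 0.56 [319.9, 207.3] [ 0.4397 -0.1081  0.004 ]
tray_free 0.58 [272.9, 368.2] [ 0.5738 -0.1773  0.004 ]
jigger 0.74 [274.0, 366.7] [ 0.5725 -0.176   0.004 ]
{'uv': [232.1, 243.1], 'score': 0.59} [0.51750161 0.32751521 0.        ]
```

View pics/wrist6.png

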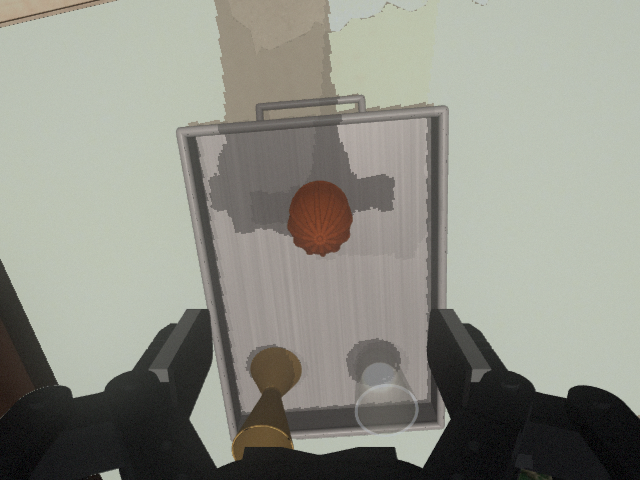

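The cone stands upright in the tray at (320,215). The jigger (270,400) and the glass (385,395) are standing, and the gripper is clear.

```bash
python3 -c "
from workcell import ctrl
print(ctrl.hand_in())"
```

```text
the job is handed in; nothing more can be done
None
```

The cone came off the press with a to-and-fro twist and now stands upright in the empty half of the wash tray. The shot glass and jigger are still standing, the press is where it was to within measurement error, and the job was handed in at about 22 s; no verdict was returned.

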